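Slow a running cam pulley with its timing pin and pin it at the slot

ROBOT

A 7-joint arm with a two-finger parallel gripper is mounted at the origin on the work surface. World frame = base frame: x ahead of the robot, y to its left, z up, the work surface at z = 0. Lengths are in mm, angles in rad, forces in N, time in s.
With the tool pointing down it reaches from about 400 to 850 mm from the base axis. Payload 10.4 kg.
Tool frame: the origin (TCP) lies midway between the tips of the shut fingers; the grasp point (between the pads) lies 19 mm behind it; z points along the fingers, y is the line along which they close (so a half turn about z gives the same grasp; the last joint's range is limited). The gripper opens to 85 mm and grips with 20 to 120 N. Pads are 22 mm wide; open, the fingers measure 114 mm over their backs; the gripper's body (76 mm by 85 mm) begins 54 mm behind the grasp point. The pads swing forward as they close: fully open they stand 13 mm farther back than shut.
Start: joints at [1.227, 0.332, -0.065, 1.46, 0.022, 1.35, -0.088], TCP at [197.1, -593.129, 231.338] pointing down, gripper open.
Joint ranges: [-2.6, 2.6], [-0.5, 2.12], [-1.47, 1.34], [0.16, 2.42], [-1.27, 4.41], [0.06, 2.06], [-2.6, 2.6]. Speed limits (rad/s): [2.22, 2.22, 2.79, 2.79, 3.14, 3.14, 3.14].

INTERFACE

Orientations are given as a unit quaternion [x, y, z, w].
In Python, from station import ctrl gives the robot as it stands.
- The arm moves only by the tool send_rows, never from a script. Its argument "steps" is a list that holds one entry, the list of rows, each a list of 4 numbers: the shift along the tool's x, y, z in mm, then the turn about the tool's z in rad. A call has 1 to 8 rows; each row is the pose to reach, as a shift and turn from the pose commanded when the call began, along the tool's axes at that moment; what a row does not reach only later rows make up. A row lasts 1/8 s, in which the tool goes at most 62.5 mm and 10.7 degrees, less where a joint would pass 70% of its speed; a pose out of reach is approached as far as the arm can. A call with a gripper value outside its range is refused whole. "claw" is the opening, from 0 (shut) to 1 (fully open), set as the call begins (left out, the last holds). The fingers move at their own pace and stop on an object; the grip force is fixed at half the most. Time passes only in rows, so rows that repeat a pose let the fingers close. It gives the time, the measured TCP pose, the force, the opening and the grip force at its end, in the units of the state.
- ctrl.state(): the state, without advancing time (a new reading comes with each control period).
- ctrl.camera(name): name is "scene" or "top" or "wrist"; returns (picture, depth): 480x640x3 uint8, blue, green, red; 480x640 float32, mm along the optical axis (not along the pixel's ray), 0 where there is no reading.
- ctrl.get_calibration(name): a dict with "camera_matrix" (3x3 intrinsics, pixels), "dist" ([k1, k2, p1, p2, k3] as OpenCV has them; the pictures are not rectified), "T" (4x4, takes a point from camera to world coordinates). Camera axes: x right, y up, looking along -z (the intrinsics and any distortion apply to the point x, -y, -z); pixel columns grow to the right and rows downward; lengths in mm; the calibration is good to about 2 mm. A picture is of the moment at which its call begins: read the wrist's pose just before it. get_calibration takes no time and is no camera call; for the wrist camera it gives the pose at the moment of the call.
- ctrl.close_job(): hands the job in; it is judged then, once.
The state is a dict: "t": time; "joints": joint angles; "joint_velocities": joint speeds; "joint_torque": joint torques, N m; "ee_pos": TCP position; "tcp_rot": TCP orientation; "contact_force": force on the tool from outside, world axes, zero at the start; "wrist_torque": the same for the moment, N m; "width": finger opening in mm; "grasp_force": force on a finger pad.
Only numpy, scipy, OpenCV 4.12 (cv2) and the standard library are available. Lean on these libraries where they do the work, as an engineer would, in place of code of your own. Each camera call takes 0.05 s, during which the arm holds its last target. There are 200 camera calls.

TASK

The cam pulley on the blue stand keeps turning. Take the red-headed timing pin from the wooden rack, press its tip lightly on the pulley's face above the yellow timing slot so that the pulley slows to a crawl (less than a third of its running speed), and when the timing hole comes round let the pin drop through it and push it fully home in the slot, upright, then let go so that the pin alone holds the pulley. Go gently - neither press nor knock the pulley hard (20 N is too much) - and leave everything else where it is.

Things in the scene. Friction and masses are not known exactly. Their poses are not given: they have to be found in the camera images.
- pin: The timing pin: round steel shank 14 mm thick and 62 mm long, its foot tapered by 2 mm over the last 3 mm, under a red square head 24 x 24 mm, 45 mm tall; about 0.13 kg. Origin at the centre of the foot, z up towards the head, x and y square to the head's faces. It starts upright in one of the rack's holes.
- pin_tip (a point): The centre of the pin's foot (the same point as the pin's origin).
- pin_head (a point): The middle of the pin's red head nearly, on its axis 87 mm above the foot: the place to grip it.
- rack: Wooden block 60 x 180 x 45 mm (x, y, z), fixed, with three blind holes 18 mm wide and 40 mm deep in its top, along its own y at -60, 0 and +60 mm. It holds the pin, the drift and the punch in any order; their feet stand 5 mm and their heads' tops 112 mm above the table. Origin at the centre of its underside.
- stand: The pulley stand, fixed: round blue foot of radius 115 mm, a tongue towards its own -x. Origin on the table on the pulley's axis. Towards -x two yellow cheeks, 16 mm thick, form a radial slot 16 mm wide, 50 to 142 mm from the axis, floor at z = 8 mm, top at z = 36 mm over the table; its outer end shows beyond the pulley's rim.
- slot (a point): The point on the slot's centre line, at the height of its top edges (z = 36 mm), under the circle on which the timing hole runs: 78 mm from the pulley's axis towards the stand's -x. The pin goes in here; fully home its foot stands on the slot's floor, 28 mm lower.
- pulley: Level aluminium disc, radius 105 mm (109 with teeth), 14 mm thick, upper face at z = 64 mm, hub (radius 26 mm) up to z = 72 mm. A round 20 mm timing hole, marked by red dashes, 78 mm from the axis. It floats on a soft spring: pressed down it sinks 1.7 mm per newton beyond 0.8 N, at most 12 mm, then it is hard. Origin at the centre of its underside, x towards the hole.
- pulley_hole (a point): The centre of the timing hole at the pulley's upper face.
- drive (a joint): How far the pulley has turned, rad, counter-clockwise from above, counting on. At 0 the hole points along the stand's +x; it is over the slot at pi, 3 pi, 5 pi... A slipping clutch drives it with a constant 0.12 N m: free, it turns at 2.2 rad/s; rubbing on its face slows it in proportion, to a standstill at 2 to 6 N; eased off, it runs on.
- drift: A drift of the pin's shape and size but with a blue head, in the rack: leave it.
- punch: A punch of the pin's shape and size but with a pale wooden head, in the rack: leave it.
- can_blue: Blue spray can, 66 mm in diameter, 200 mm tall, a bystander; origin under its centre.
- can_black: Black spray can, 66 mm in diameter, 210 mm tall, a bystander; origin under its centre.
- can_white: White spray can, 66 mm in diameter, 190 mm tall, a bystander; origin under its centre.
- wood_block: Block of pale wood 60 x 90 x 45 mm, a bystander; origin under its centre.
- piston: Aluminium piston, 80 mm in diameter, 62 mm tall, a bystander; origin under its centre.
- hose_clamp: Steel ring 68 mm in diameter, 12 mm high, a bystander; origin under its centre.

How it is judged (in metres and radians):
On the way, in this order (a step that is already met when the one before it is completed fails the run):
1. the pin is drawn from the rack (its tip 20 mm or more above the rack's top) (z of pin_tip in the frame of rack above 0.065 m), for 0.1 s.
2. the pin, held in the fingers and riding on the pulley's upper face away from the hole (over 15 mm from its centre), has slowed the pulley to less than a third of its running speed (under 0.7 rad/s) (contact force between the fingers and pin above 1 N and contact force between pin and pulley above 0.3 N and velocity of joint drive below 0.7 rad/s and z of pin_tip in the frame of pulley above 0.012 m and horizontal distance between pin_tip and pulley_hole above 0.015 m), for 0.15 s.
At the end, for the whole second after the job is handed in: The pin stands in the slot through the timing hole: its foot within 2.5 mm of the slot's floor and within 7 mm of the slot point, upright within 0.12 rad, at rest; the pulley stands still (under 0.05 rad/s) with its hole within 10 mm of the slot point (z of pin_tip in the frame of stand below 0.0105 m and horizontal distance between pin_tip and slot below 0.007 m and angle between pin's own z axis and vertical below 0.12 rad and horizontal distance between pulley_hole and slot below 0.01 m and velocity of joint drive between -0.05 and 0.05 rad/s and linear speed of pin below 0.02 m/s); the robot touches nothing.
It fails at once if the pulley is pressed or knocked with more than 20 N (contact force between anything else and pulley above 20 N).
It fails at once if another tool, can or part is moved by more than 30 mm (distance of any of drift, punch, can_blue, can_black, can_white, wood_block, piston, hose_clamp from where it was at the start of the episode above 0.03 m).
It also fails if it takes over 64 s, if anything falls off the work surface, if the arm or the gripper's body presses on something with over 40 N, if the wrist force passes 120 N, or if a joint passes its speed limit or range.

## Working session

There is one attempt and no reset: what is moved stays moved. The work goes in short steps, Python scripts to look and compute and a tool call to move; the robot and the scene stay as the last step left them, time stands still between calls to the robot, and variables do not carry over. Pictures are saved under pics/ and viewed, at most 10 in all, crops included, and the job is handed in when it is done.

Besides the shell and the picture viewer there is one more tool, called after ">>>" as name(argument=value, ...), one argument or row to a line, values as JSON. send_rows: Moves the arm, as the interface text tells. Its arguments: {"type":"object","properties":{"steps":{"type":"array"},"claw":{"type":"number"}},"required":["steps"]}

```bash
ls; mkdir -p pics; cat > h.py <<'E'
import numpy as np, cv2
from station import ctrl
def ray(cal,uv):
    K=np.array(cal["camera_matrix"],float);d=np.array(cal["dist"],float);T=np.array(cal["T"],float)
    p=cv2.undistortPoints(np.array(uv,float).reshape(-1,1,2),K,d).reshape(-1,2)
    v=np.c_[p[:,0],-p[:,1],-np.ones(len(p))]
    return T[:3,3], v@T[:3,:3].T
def onplane(cal,uv,z):
    o,v=ray(cal,uv); return o+v*((z-o[2])/v[:,2])[:,None]
def pts(cal,uv,dep):
    o,v=ray(cal,uv); return o+v*np.array(dep,float)[:,None]
E
python3 - <<'E'
from h import *
import pickle
D={}
for n in("top","scene"):
    p,d=ctrl.camera(n);c=ctrl.get_calibration(n);D[n]=(p,d,c);cv2.imwrite(f"pics/{n}0.png",p)
    print(n,np.array(c["T"])[:3,3])
pickle.dump(D,open("d0.pkl","wb"))
s=ctrl.state();print(s)
E
```

```text
pics
top [ 495.77717362  -74.78421882 1201.154721  ]
scene [1186.36682081  511.83883777  867.83212418]
{'t': 0.1, 'joints': array([ 1.22739794,  0.33281361, -0.06470187,  1.46086002,  0.02165278,
        1.34988401, -0.08849228]), 'joint_velocities': array([ 0.00025734, -0.00028057, -0.0011582 , -0.00180239, -0.00038123,
        0.00149437,  0.00023519]), 'joint_torque': array([ 1.22577421e-03, -6.26749063e+01,  4.91721381e-02, -3.92428386e+01,
        1.64189504e-02,  6.91162306e-03,  2.98880809e-05]), 'ee_pos': array([ 196.95518071, -592.8071368 ,  230.59114399]), 'tcp_rot': array([ 9.87160184e-01,  1.59732178e-01, -1.53948590e-04, -6.15196381e-04]), 'contact_force': array([-0.44450789, -0.11372273,  0.02380508]), 'wrist_torque': array([-0.00359965,  0.00252831,  0.00742072]), 'grasp_force': 0.0, 'width': 85.41905850232557}
```

View pics/top0.png

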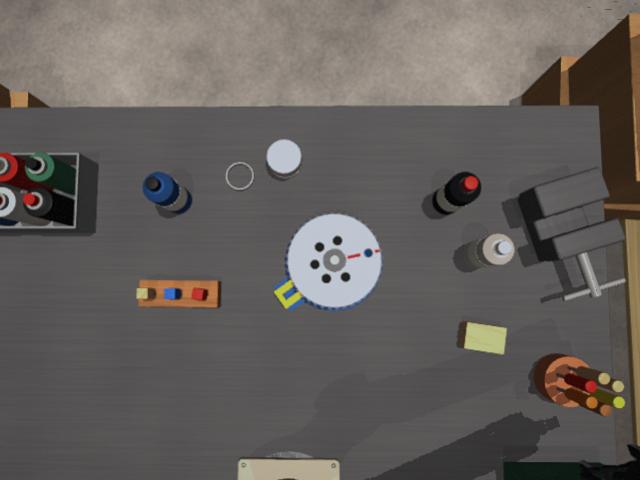

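View pics/scene0.png

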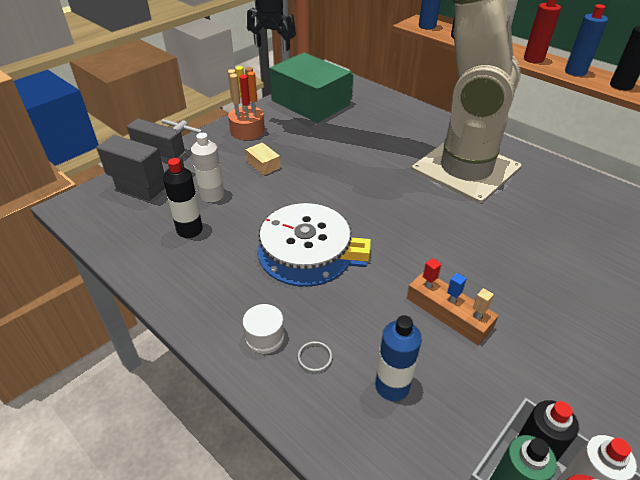

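The top view shows the pulley centre near (334,260), the yellow slot end at (288,293), and the red pin head at (199,294) on the right of the rack. The scene view confirms this: red head at (432,270), yellow slot at (358,250). Now I'll measure them.

```bash
python3 - <<'E'
from h import *
import pickle
D=pickle.load(open("d0.pkl","rb"))
for n,roi in(("top",None),("scene",None)):
    p,d,c=D[n];hsv=cv2.cvtColor(p,cv2.COLOR_BGR2HSV);H,S,V=cv2.split(hsv)
    red=(((H<6)|(H>174))&(S>150)&(V>80)).astype(np.uint8)
    yel=((H>22)&(H<34)&(S>170)&(V>90)).astype(np.uint8)
    for nm,m in(("red",red),("yel",yel)):
        k,l,st,ce=cv2.connectedComponentsWithStats(m)
        for i in range(1,k):
            if st[i,4]>60 and 100<ce[i][0]<500:
                v,u=np.where(l==i);P=pts(c,np.c_[u,v],d[v,u])
                print(n,nm,ce[i].round(1),st[i],'P med',np.median(P,0).round(1),'zmax',P[:,2].max().round(1))
                if nm=="red" :
                    t=P[:,2]>P[:,2].max()-6; print('  top',P[t].mean(0).round(1),np.ptp(P[t],0).round(1))
                if nm=="yel":
                    t=abs(P[:,2]-36)<5;Q=P[t]; print('  n',t.sum(),Q.mean(0).round(1),Q.min(0).round(),Q.max(0).round()); np.save(f"yel_{n}_{i}.npy",Q)
    if n=="top":
        m=((V>150)&(S<60)).astype(np.uint8)
        cs,_=cv2.findContours(m,cv2.RETR_EXTERNAL,cv2.CHAIN_APPROX_NONE)
        for q in cs:
            if cv2.contourArea(q)>4000:
                P=onplane(c,q.reshape(-1,2),64)
                (x,y),r=cv2.minEnclosingCircle(P[:,:2].astype(np.float32));print('disc',x,y,r)
                A=np.c_[2*P[:,:2],np.ones(len(P))];s=np.linalg.lstsq(A,(P[:,:2]**2).sum(1),rcond=None)[0];print('fit',s[:2],np.sqrt(s[2]+s[0]**2+s[1]**2))
E
```

```text
top red [470.8 182.5] [464 176  15  14 163] P med [ 711.9 -373.3  208.8] zmax 213.7
  top [ 711.7 -372.3  209.7] [24.6 25.5  5.9]
top red [197.5 293.7] [192 288  12  12 121] P med [489.3 188.9 110.8] zmax 115.7
  top [490.7 190.9 111.9] [23.6 21.9  6. ]
top yel [286.6 294.9] [275 281  26  27 241] P med [484.8   3.6  35.5] zmax 1201.2
  n 232 [487.2   2.1  35.5] [460. -29.  31.] [519.  29.  41.]
disc 566.3419189453125 -105.91279602050781 105.580810546875
fit [ 566.26549356 -105.22510189] 103.91848044238107
disc 1029.625732421875 363.1433410644531 187.2774658203125
fit [1033.49898103  369.16466837] 140.2731286767913
disc 1031.427001953125 -303.3121032714844 315.0270690917969
fit [1000.39789643 -326.33781088] 196.4379242258431
scene red [244.4  89.6] [240  75  10  31 219] P med [ 322.2 -585.7  161.5] zmax 202.0
  top [ 318.3 -590.6  198.9] [24.9 23.8  5.9]
scene red [174.3 164.8] [168 158  13  15 161] P med [ 716.2 -363.3  205.3] zmax 211.8
  top [ 714.  -368.3  209.3] [24.8 26.6  5.8]
scene red [431.5 269.9] [423 258  18  25 294] P med [500.  197.1 100.6] zmax 867.8
  top [1186.4  511.8  867.8] [0. 0. 0.]
scene yel [239.   73.1] [236  67   8  23  66] P med [ 295.1 -639.3  190.6] zmax 201.7<stdin>:17: RuntimeWarning: Mean of empty slice.
  ret = um.true_divide(
Traceback (most recent call last):
ValueError: zero-size array to reduction operation minimum which has no identity
```

>>> send_rows(
  steps=[
    [[40, -32, -4, -0.15], [85, -68, -8, -0.32], [132, -106, -12, -0.49], [180, -145, -16, -0.66], [228, -184, -20, -0.83], [275, -221, -24, -1.0], [320, -258, -27, -1.15], [364, -293, -29, -1.25]],
  ],
  claw=1,
)

```text
t: 1.1
ee_pos: [450.8, -198.5, 260.4]
tcp_rot: [0.706, 0.709, -0.0, 0.0]
contact_force: [0.6, -1.2, -1.2]
width: 85.0
grasp_force: 0.0
```

```bash
cat >> h.py <<'E'
from scipy.spatial.transform import Rotation as R
def go(target,yaw_y=None):
    """shift in tool axes to a world TCP target; yaw_y: wanted heading of tool y (rad)"""
    s=ctrl.state();M=R.from_quat(s["tcp_rot"]).as_matrix()
    h=np.arctan2(M[1,1],M[0,1])
    t=None if yaw_y is None else -((yaw_y-h+np.pi)%(2*np.pi)-np.pi)
    print("tcp",np.round(s["ee_pos"],1),"head_y",round(h,3),"z",M[:,2].round(3),"| shift",(M.T@(np.array(target)-s["ee_pos"])).round(1),"turn",t,"F",s["contact_force"].round(2),"t",s["t"])
E
python3 - <<'E'
from h import *
go([490,191,150],0)
c=ctrl.get_calibration("wrist");print(np.round(c["T"],3),c["camera_matrix"])
print(ctrl.state()["joints"].round(2))
E
```

```text
tcp [ 450.8 -198.5  260.4] head_y 0.004 z [ 0. -0. -1.] | shift [389.3  40.9 110.2] turn 0.004184983762628658 F [ 0.59 -1.24 -1.24] t 1.1
[[ 1.00000e+00 -4.00000e-03 -3.00000e-03  4.51116e+02]
 [ 5.00000e-03  9.63000e-01  2.69000e-01 -1.30907e+02]
 [ 1.00000e-03 -2.69000e-01  9.63000e-01  4.03647e+02]
 [ 0.00000e+00  0.00000e+00  0.00000e+00  1.00000e+00]] [[427.86098824   0.         319.40155367]
 [  0.         427.86098824 234.06426895]
 [  0.           0.           1.        ]]
[ 0.83  0.05 -0.52  1.73  0.03  1.36  0.31]
```

>>> send_rows(
  steps=[
    [[50, 18, 0, 0], [105, 38, 0, 0], [155, 57, 0, 0], [189, 69, 0, 0], [189, 69, 0, 0], [189, 69, 0, 0]],
  ],
)

```text
t: 1.85
ee_pos: [518.9, -12.1, 260.0]
tcp_rot: [0.707, 0.707, -0.0, -0.0]
contact_force: [-0.5, -0.6, -0.8]
width: 85.5
grasp_force: 0.0
```

```bash
python3 - <<'E'
from h import *
import pickle
c=ctrl.get_calibration("wrist");p,d=ctrl.camera("wrist");pickle.dump((p,d,c),open("dw1.pkl","wb"));cv2.imwrite("pics/w1.png",p)
go([490,191,200],0)
E
```

```text
tcp [518.8 -12.5 260. ] head_y -0.002 z [-0.001 -0.001 -1.   ] | shift [203.5 -29.1  59.9] turn -0.0015086269920736584 F [ 0.19 -0.22  0.14] t 1.9
```

View pics/w1.png

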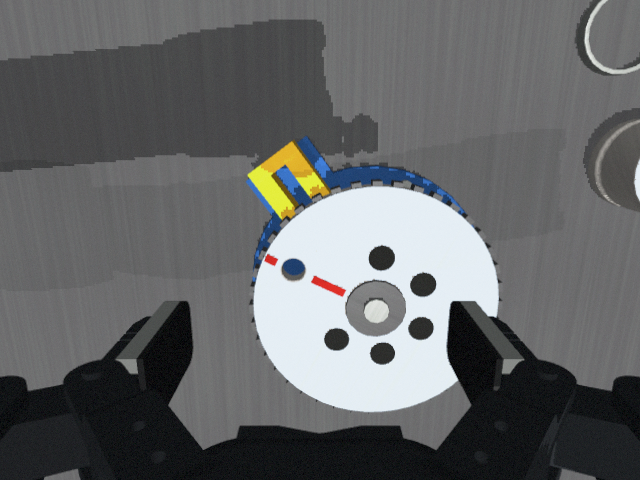

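The wrist view shows the disc centre near (376,300), the hole at (293,268) and the slot cheeks around (290,178), partly in shadow. I'll work out the axis and slot direction.

```bash
python3 - <<'E'
from h import *
import pickle
p,d,c=pickle.load(open("dw1.pkl","rb"));hsv=cv2.cvtColor(p,cv2.COLOR_BGR2HSV);H,S,V=cv2.split(hsv)
m=((V>200)&(S<40)).astype(np.uint8)
q=max(cv2.findContours(m,cv2.RETR_EXTERNAL,cv2.CHAIN_APPROX_NONE)[0],key=cv2.contourArea).reshape(-1,2)
P=onplane(c,q,64)[:,:2]
for k in range(8):
    A=np.c_[2*P,np.ones(len(P))];s=np.linalg.lstsq(A,(P**2).sum(1),rcond=None)[0];r=np.sqrt(s[2]+s[0]**2+s[1]**2)
    e=abs(np.hypot(*(P-s[:2]).T)-r);P=P[e<max(1.5,2*np.median(e))]
ax=s[:2];print("axis",ax,"r",r,len(P))
v,u=np.where((V>200)&(S<40));Z=pts(c,np.c_[u,v],d[v,u])[:,2];print("face z",np.median(Z))
g=((V>80)&(V<200)&(S<40)).astype(np.uint8)[270:340,340:410]
v,u=np.where(g);
(hc,hr)=cv2.minEnclosingCircle(np.c_[u,v].astype(np.float32)) ;print("hub px",np.array(hc)+[340,270],hr,onplane(c,[np.array(hc)+[340,270]],72))
y=((H>12)&(H<36)&(S>140)&(V>60));v,u=np.where(y)
sel=(u<340)&(u>240)&(v>130)&(v<225);u,v=u[sel],v[sel]
Q=pts(c,np.c_[u,v],d[v,u]);t=abs(Q[:,2]-36)<4;print("yellow z med",np.median(Q[:,2]),t.sum(),len(t))
W=onplane(c,np.c_[u,v][t],36)[:,:2]
rc=cv2.minAreaRect(W.astype(np.float32));print(rc,cv2.boxPoints(rc).round(1))
th=np.arange(0,1,0.0)if 0 else None
# slot direction: for bearing a, lateral extents must be symmetric +-24
for deg in range(118,136):
    a=np.radians(deg);e=np.array([np.cos(a),np.sin(a)]);n=np.array([-e[1],e[0]])
    L=(W-ax)@n;rad=(W-ax)@e
    print(deg,np.percentile(L,[1,99]).round(1),np.percentile(rad,[1,99]).round(1), "histo",np.histogram(L,np.arange(-28,29,4))[0])
E
```

```text
axis [ 567.89299822 -104.52054196] r 104.62476749767407 591
face z 64.9286359310793
hub px [377.13703918 309.56365585] 40.15459060668945 [[ 568.62010028 -103.06440874   72.        ]]
yellow z med 36.63607568787313 2473 2769
((492.8121643066406, -1.2611503601074219), (48.58430099487305, 54.21923828125), 35.520111083984375) [[457.3   6.7]
 [488.8 -37.4]
 [528.3  -9.2]
 [496.8  34.9]]
118 [-7.6 43. ] [101.7 154.4] histo [  0   0   0   0  17 149 274 268 263 148  71  67  79 218]
119 [-9.6 40.6] [102.3 154.4] histo [  0   0   0   0  73 248 274 268 219  83  67  66 137 273]
120 [-11.5  38.1] [102.5 154.5] histo [  0   0   0  14 182 284 268 263 129  68  66  79 229 276]
121 [-13.4  35.6] [102.7 154.5] histo [  0   0   0  79 284 272 267 210  73  68  66 141 275 269]
122 [-15.4  33.3] [102.8 154.4] histo [  0   0  10 225 285 268 262 110  69  64  77 244 273 261]
123 [-17.4  30.7] [102.8 154.4] histo [  0   0 104 298 273 265 197  68  65  69 155 270 271 255]
124 [-19.4  28.3] [102.8 154.3] histo [  0   7 265 287 268 265  89  67  67  75 255 272 262 252]
125 [-21.6  26. ] [102.8 154.2] histo [  0 141 
[... 308 characters left out ...]
100 256 273 263 224   3   0]
129 [-30.9  17.1] [102.1 153.8] histo [298 277 267 145  67  67  68 199 266 271 256  82   0   0]
130 [-33.4  15. ] [101.6 153.8] histo [295 268 233  71  66  67 117 256 270 266 185   5   0   0]
131 [-35.9  13. ] [101.1 153.8] histo [282 265 131  67  66  72 213 263 273 243  59   0   0   0]
132 [-38.4  10.9] [100.5 153.7] histo [269 215  74  65  69 131 258 266 269 150   4   0   0   0]
133 [-41.    8.8] [ 99.9 153.5] histo [263 121  67  67  82 219 262 273 212  55   0   0   0   0]
134 [-43.5   6.7] [ 99.3 153.3] histo [200  78  60  74 139 275 255 255 126   6   0   0   0   0]
135 [-46.1   4.8] [ 98.7 153.3] histo [122  70  64 101 217 265 271 186  46   0   0   0   0   0]
```

Axis is at about (568,-104.5) and the slot bearing is 126°. The 48.6 mm cheek width checks, and the slot point comes out near (522,-41.4). Next I'll go over the pin.

>>> send_rows(
  steps=[
    [[55, -8, 0, 0], [110, -16, 8, 0], [160, -24, 20, 0], [204, -29, 40, 0], [204, -29, 40, 0], [204, -29, 40, 0]],
  ],
)

```text
t: 2.65
ee_pos: [490.6, 191.2, 220.3]
tcp_rot: [0.708, 0.706, -0.0, 0.0]
contact_force: [-0.1, -0.3, -0.9]
width: 85.5
grasp_force: 0.0
```

```bash
python3 - <<'E'
from h import *
c=ctrl.get_calibration("wrist");p,d=ctrl.camera("wrist");cv2.imwrite("pics/w2.png",p)
hsv=cv2.cvtColor(p,cv2.COLOR_BGR2HSV);H,S,V=cv2.split(hsv)
red=(((H<6)|(H>174))&(S>150)&(V>60)).astype(np.uint8)
k,l,st,ce=cv2.connectedComponentsWithStats(red)
for i in range(1,k):
    if st[i,4]<150: continue
    v,u=np.where(l==i);P=pts(c,np.c_[u,v],d[v,u]);t=abs(P[:,2]-112)<3
    print(ce[i].round(),st[i],t.sum())
    if t.sum()>50:
        W=onplane(c,np.c_[u,v][t],112)[:,:2];print(cv2.minAreaRect(W.astype(np.float32)))
go([490,191,77],0)
E
```

```text
[319. 221.] [ 298  195   43   53 1869] 1455
((491.2366027832031, 193.15943908691406), (24.009794235229492, 23.481985092163086), 81.78633880615234)
tcp [490.9 190.9 220.5] head_y -0.003 z [ 0.    -0.001 -1.   ] | shift [  0.2  -0.9 143.5] turn -0.0027107863187154635 F [0.58 0.05 0.41] t 2.7
```

View pics/w2.png

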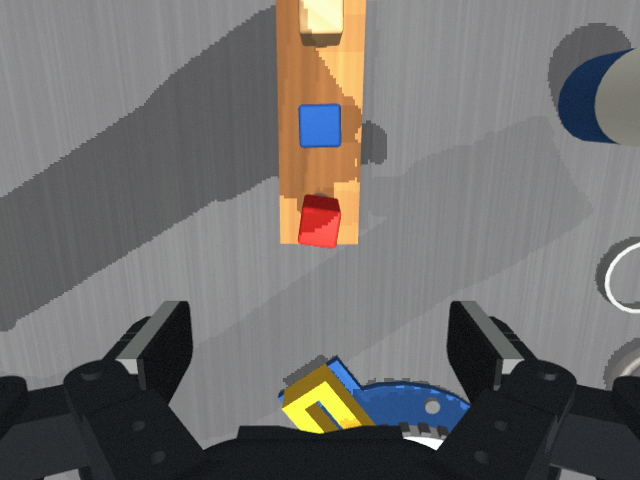

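The wrist view shows the red head at (319,221), turned about 8°, with the blue and wooden heads behind it. I'll descend with a 0.14 turn and grip.

>>> send_rows(
  steps=[
    [[2, 0.5, 30, 0.07], [2, 0.5, 75, 0.14], [2, 0.5, 115, 0.14], [2, 0.5, 138, 0.14], [2, 0.5, 144.5, 0.14], [2, 0.5, 144.5, 0.14]],
  ],
  claw=1,
)

```text
t: 3.45
ee_pos: [491.3, 194.0, 76.4]
tcp_rot: [0.755, 0.655, 0.0, 0.0]
contact_force: [-0.2, -0.4, -0.2]
width: 85.4
grasp_force: 0.0
```

>>> send_rows(
  steps=[
    [[0, 0, 0, 0], [0, 0, 0, 0], [0, 0, 0, 0], [0, 0, 0, 0], [0, 0, 0, 0], [0, 0, 0, 0]],
  ],
  claw=0,
)

```text
t: 4.2
ee_pos: [490.8, 194.8, 76.2]
tcp_rot: [0.755, 0.656, 0.0, 0.0]
contact_force: [-1.0, 0.1, 6.0]
width: 23.4
grasp_force: 58.7
```

>>> send_rows(
  steps=[
    [[0, 0, -15, 0], [0, 0, -45, 0], [0, 0, -80, 0], [0, 0, -110, 0], [0, 0, -110, 0], [0, 0, -110, 0]],
  ],
)

```text
t: 4.95
ee_pos: [490.3, 194.5, 185.5]
tcp_rot: [0.755, 0.656, -0.0, 0.0]
contact_force: [0.2, 0.5, -1.1]
width: 22.9
grasp_force: 58.9
```

```bash
python3 - <<'E'
from h import *
go([522,-41.4,186],-0.141)
s=ctrl.state();print(s["width"],s["grasp_force"],s["wrist_torque"])
E
```

```text
tcp [490.3 194.5 185.5] head_y -0.14 z [-0. -0. -1.] | shift [-229.2   64.3   -0.4] turn 0.0009998028964348649 F [ 0.16  0.49 -1.09] t 4.95
22.912088205113996 58.91196548938751 [ 0.02678211 -0.00778197  0.02873202]
```

>>> send_rows(
  steps=[
    [[-35, 10, 0, 0], [-85, 24, 0, 0], [-140, 39, 0, 0], [-190, 53, 5, 0], [-229, 64, 20, 0], [-229, 64, 30, 0], [-229, 64, 30, 0], [-229, 64, 30, 0]],
  ],
)

```text
t: 5.95
ee_pos: [522.0, -39.5, 155.9]
tcp_rot: [0.754, 0.657, 0.0, -0.0]
contact_force: [-0.2, 0.9, -0.9]
width: 23.4
grasp_force: 58.9
```

```bash
python3 - <<'E'
from h import *
import pickle
c=ctrl.get_calibration("wrist");p,d=ctrl.camera("wrist");cv2.imwrite("pics/w3.png",p);pickle.dump((p,d,c),open("dw3.pkl","wb"))
go([522,-41.4,150],-0.141)
E
```

```text
tcp [522.2 -39.6 156.1] head_y -0.138 z [ 0.  0. -1.] | shift [-1.8  0.   6.1] turn 0.0030783803211535954 F [-0.14  0.06 -0.23] t 6.0
```

View pics/w3.png

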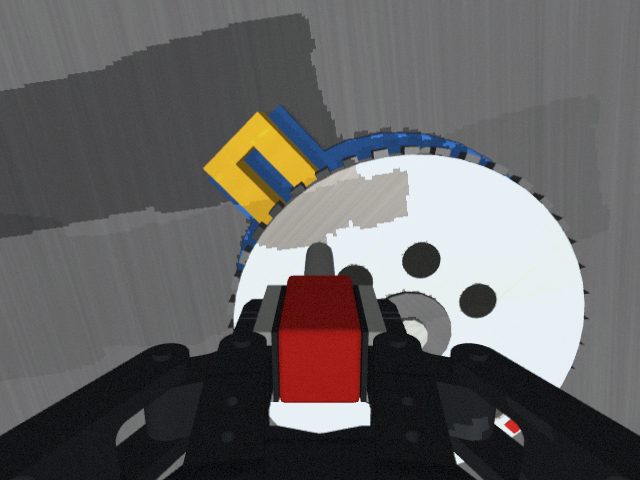

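The wrist view shows the pin shank ending at (319,243), over the disc. The slot shows at upper left: cheek corners (205,168) and (262,112), inner end about (240,152). I'll check the foot against the slot in this one view.

```bash
python3 - <<'E'
from h import *
import pickle
p,d,c=pickle.load(open("dw3.pkl","rb"));hsv=cv2.cvtColor(p,cv2.COLOR_BGR2HSV);H,S,V=cv2.split(hsv)
print("foot far edge at z85",onplane(c,[[319,243]],85),"shank edges z~88",onplane(c,[[306,262],[332,262]],88))
print(pts(c,[[319,262]],[d[262,319]]))
m=((V>205)&(S<40)).astype(np.uint8)
q=max(cv2.findContours(m,cv2.RETR_EXTERNAL,cv2.CHAIN_APPROX_NONE)[0],key=cv2.contourArea).reshape(-1,2)
P=onplane(c,q,64)[:,:2];a0=np.array([567.9,-104.5])
P=P[abs(np.hypot(*(P-a0).T)-105)<5]
for k in range(8):
    A=np.c_[2*P,np.ones(len(P))];s=np.linalg.lstsq(A,(P**2).sum(1),rcond=None)[0];r=np.sqrt(s[2]+s[0]**2+s[1]**2)
    e=abs(np.hypot(*(P-s[:2]).T)-r);P=P[e<max(1.2,2*np.median(e))]
print("axis",s[:2],r,len(P));ax=s[:2]
y=((H>12)&(H<36)&(S>140)&(V>60));v,u=np.where(y);sel=(u<340)&(u>190)&(v>90)&(v<240);u,v=u[sel],v[sel]
Q=pts(c,np.c_[u,v],d[v,u]);t=abs(Q[:,2]-36.6)<3;print(np.median(Q[:,2]),t.sum())
W=onplane(c,np.c_[u,v][t],36)[:,:2];rc=cv2.minAreaRect(W.astype(np.float32));print(rc)
for deg in (124,125,126,127):
    a=np.radians(deg);e=np.array([np.cos(a),np.sin(a)]);n=np.array([-e[1],e[0]])
    for b in(ax,a0): print(deg,np.percentile((W-b)@n,[1,99]).round(1),np.percentile((W-b)@e,[1,99]).round(1))
E
```

```text
foot far edge at z85 [[523.25500651 -36.4618335   85.        ]] shank edges z~88 [[515.2392934  -44.89076171  88.        ]
 [528.67935597 -46.75281982  88.        ]]
[[523.4977783  -34.59400004 120.43076562]]
axis [ 567.54627751 -104.6232953 ] 105.0605530505527 373
36.49038301505192 4874
((492.51715087890625, -0.6597251892089844), (48.50419235229492, 52.70851516723633), 35.080474853515625)
124 [-19.6  28.1] [103.7 154.1]
124 [-19.3  28.5] [103.8 154.2]
125 [-21.8  25.7] [103.6 154.2]
125 [-21.5  26. ] [103.7 154.3]
126 [-24.1  23.5] [103.6 154.1]
126 [-23.7  23.8] [103.8 154.2]
127 [-26.4  21.2] [103.7 154.1]
127 [-26.   21.6] [103.8 154.2]
```

>>> send_rows(
  steps=[
    [[0.3, -0.8, 5, 0], [0.3, -0.8, 11, 0], [0.3, -0.8, 15, 0], [0.3, -0.8, 17, 0], [0.3, -0.8, 18, 0], [0.3, -0.8, 18, 0], [0.3, -0.8, 18, 0], [0.3, -0.8, 18, 0]],
  ],
)

```text
t: 7.0
ee_pos: [521.4, -40.6, 137.9]
tcp_rot: [0.755, 0.656, 0.0, 0.0]
contact_force: [0.7, -0.1, -1.2]
width: 23.2
grasp_force: 58.9
```

>>> send_rows(
  steps=[
    [[0, 0, 0, 0], [0, 0, 0, 0], [0, 0, 0, 0], [0, 0, 0, 0], [0, 0, 1.5, 0], [0, 0, 3, 0], [0, 0, 4, 0], [0, 0, 5, 0]],
  ],
)

```text
t: 8.0
ee_pos: [521.2, -40.8, 132.8]
tcp_rot: [0.755, 0.656, -0.0, 0.0]
contact_force: [-1.2, -1.4, 1.0]
width: 23.6
grasp_force: 59.0
```

```bash
cat >> h.py <<'E'
AX=np.array([567.7,-104.55])
def look(name,n=2):
    for k in range(n):
        t=ctrl.state()["t"];c=ctrl.get_calibration("wrist");p,d=ctrl.camera("wrist");cv2.imwrite(f"pics/{name}_{k}.png",p)
        H,S,V=cv2.split(cv2.cvtColor(p,cv2.COLOR_BGR2HSV))
        v,u=np.where(((H<8)|(H>172))&(S>110)&(V>60));P=pts(c,np.c_[u,v],d[v,u])
        W=onplane(c,np.c_[u,v],62)[:,:2];r=np.hypot(*(W-AX).T)
        ok=(abs(P[:,2]-60)<12)&(r>40)&(r<103);g=W[ok]-AX
        bl=((V<110)|((H>95)&(H<125)&(S>120)))
        if ok.sum()>8:
            b=np.arctan2(np.sum(g[:,1]/r[ok]),np.sum(g[:,0]/r[ok]));print(f"t {t:.2f} n {ok.sum()} bearing {b:.3f} to slot {(2.199-b)%(2*np.pi):.3f}")
        else: print(t,"dashes hidden",ok.sum())
    s=ctrl.state();print("F",s["contact_force"].round(2),"tcp",s["ee_pos"].round(1),"t",s["t"])
E
python3 -c "
from h import *
look('p1',3)"
```

```text
8.0 dashes hidden 1
8.05 dashes hidden 2
8.1 dashes hidden 2
F [-1.33 -1.02  0.89] tcp [521.3 -40.7 132.8] t 8.15
```

View pics/p1_2.png

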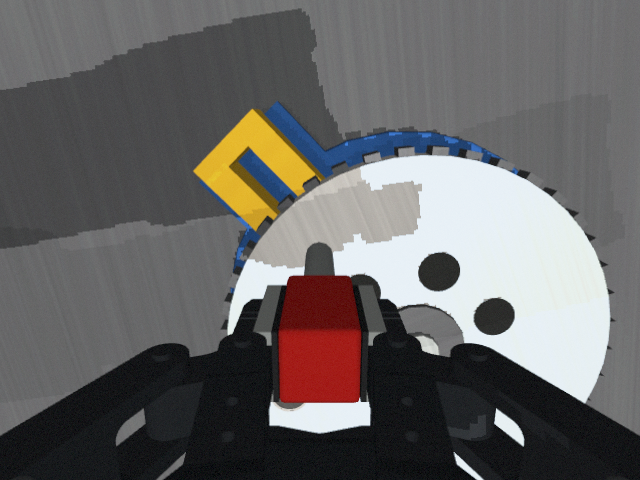

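```bash
python3 - <<'E'
import cv2,numpy as np
a=[cv2.imread(f"pics/p1_{k}.png").astype(int) for k in range(3)]
print((abs(a[1]-a[0]).max(2)>60).sum(),(abs(a[2]-a[1]).max(2)>60).sum())
E
```

```text
2432 1996
```

The pin tip (319,243) rides on the face beside the slot. Dark holes show at (439,271) and (494,316), and a hole edge at (290,405) near the gripper. I'll track the dark holes to get the speed.

```bash
cat >> h.py <<'E'
def holes(img,c):
    """bearings (rad) of the dark balance holes seen on the face"""
    H,S,V=cv2.split(cv2.cvtColor(img,cv2.COLOR_BGR2HSV))
    k,l,st,ce=cv2.connectedComponentsWithStats(((V<70)).astype(np.uint8))
    out=[]
    for i in range(1,k):
        if 300<st[i,4]<2500 and abs(st[i,2]-st[i,3])<14:
            w=onplane(c,[ce[i]],61)[0,:2]-AX;r=np.hypot(*w)
            if r<100: out.append((round(float(np.arctan2(w[1],w[0])),3),round(float(r))))
    return out
E
python3 - <<'E'
from h import *
c=ctrl.get_calibration("wrist")
for k in range(3): print(holes(cv2.imread(f"pics/p1_{k}.png"),c))
print("w1 ref");import pickle
p,d,c1=pickle.load(open("dw1.pkl","rb"));print(holes(p,c1))
p,d,c1=pickle.load(open("dw3.pkl","rb"));print(holes(p,c1))
E
```

```text
[(1.149, 45), (0.2, 45)]
[(1.182, 45), (0.233, 46)]
[(2.251, 74), (1.21, 45), (0.259, 46)]
w1 ref
[(1.473, 44), (0.455, 45), (-0.475, 47), (-2.367, 46), (-1.387, 47)]
[(1.285, 44), (0.268, 46)]
```

>>> send_rows(
  steps=[
    [[0, 0, 0.2, 0], [0, 0, 0.4, 0], [0, 0, 0.4, 0], [0, 0, 0.4, 0], [0, 0, 0.4, 0], [0, 0, 0.4, 0], [0, 0, 0.4, 0], [0, 0, 0.4, 0]],
  ],
)

```text
t: 9.15
ee_pos: [521.3, -40.6, 132.4]
tcp_rot: [0.755, 0.656, -0.0, 0.0]
contact_force: [-1.4, -2.6, 0.8]
width: 23.0
grasp_force: 59.0
```

```bash
cat >> h.py <<'E'
def track(name,n=3):
    for k in range(n):
        t=ctrl.state()["t"];c=ctrl.get_calibration("wrist");p,d=ctrl.camera("wrist");cv2.imwrite(f"pics/{name}_{k}.png",p)
        print(round(t,2),holes(p,c))
    s=ctrl.state();print("F",s["contact_force"].round(2),"tcp",s["ee_pos"].round(1),"t",s["t"])
E
python3 - <<'E'
from h import *
import pickle
p,d,c1=pickle.load(open("dw1.pkl","rb"));w=onplane(c1,[[293,268]],64)[0,:2]-AX;print("ref timing",np.arctan2(w[1],w[0]),np.hypot(*w))
track('p2')
E
```

```text
ref timing 2.6690560581663387 78.66969162364877
9.15 [(1.286, 45), (0.336, 45)]
9.2 [(1.285, 45), (0.337, 45)]
9.25 [(1.285, 45), (0.336, 45)]
F [-0.77 -1.23  1.28] tcp [521.3 -40.6 132.4] t 9.3
```

>>> send_rows(
  steps=[
    [[0, 0, -0.5, 0], [0, 0, -0.5, 0], [0, 0, -0.5, 0], [0, 0, -0.5, 0], [0, 0, -0.5, 0], [0, 0, -0.5, 0]],
  ],
)

```text
t: 10.05
ee_pos: [521.3, -40.6, 132.9]
tcp_rot: [0.755, 0.656, -0.0, 0.0]
contact_force: [-1.6, 0.1, 1.0]
width: 23.4
grasp_force: 59.0
```

```bash
python3 -c "
from h import *
track('p3')"
```

```text
10.05 [(1.352, 45), (0.401, 45)]
10.1 [(1.359, 45), (0.406, 45)]
10.15 [(1.364, 45), (0.412, 45)]
F [-0.82 -1.42  0.72] tcp [521.3 -40.6 132.9] t 10.2
```

>>> send_rows(
  steps=[
    [[0, 0, -1.3, 0], [0, 0, -1.3, 0], [0, 0, -1.3, 0], [0, 0, -1.3, 0], [0, 0, -1.3, 0], [0, 0, -1.3, 0], [0, 0, -1.3, 0], [0, 0, -1.3, 0]],
  ],
)

```text
t: 11.2
ee_pos: [521.3, -40.6, 134.2]
tcp_rot: [0.755, 0.656, -0.0, 0.0]
contact_force: [-0.4, -0.8, 0.5]
width: 23.3
grasp_force: 59.0
```

```bash
python3 -c "
from h import *
track('p4')"
```

```text
11.2 [(1.112, 45), (0.159, 46)]
11.25 [(1.156, 45), (0.202, 46)]
11.3 [(1.2, 45), (0.246, 46)]
F [-1.8  -0.72 -0.1 ] tcp [521.3 -40.6 134.2] t 11.35
```

>>> send_rows(
  steps=[
    [[0, 0, 0, 0], [0, 0, 0, 0], [0, 0, 0, 0], [0, 0, 0, 0], [0, 0, 0, 0], [0, 0, 0, 0], [0, 0, 0, 0], [0, 0, 0, 0]],
  ],
)

```text
t: 12.35
ee_pos: [521.3, -40.6, 134.2]
tcp_rot: [0.755, 0.656, 0.0, 0.0]
contact_force: [-0.0, -0.3, 0.5]
width: 23.5
grasp_force: 59.0
```

>>> send_rows(
  steps=[
    [[0, 0, 0, 0], [0, 0, 0, 0], [0, 0, 0, 0], [0, 0, 0, 0], [0, 0, 0, 0], [0, 0, 0, 0], [0, 0, 0, 0], [0, 0, 0, 0]],
  ],
)

```text
t: 13.35
ee_pos: [521.3, -40.6, 134.2]
tcp_rot: [0.755, 0.656, 0.0, 0.0]
contact_force: [-0.4, -0.4, -0.3]
width: 23.3
grasp_force: 59.0
```

```bash
python3 -c "
from h import *
track('p5',1);look('p5l',2)"
```

```text
13.35 [(1.028, 45)]
F [-0.87 -0.1   0.38] tcp [521.3 -40.6 134.2] t 13.4
t 13.40 n 559 bearing -0.125 to slot 2.324
t 13.45 n 594 bearing -0.083 to slot 2.282
F [-0.4  -0.11 -0.66] tcp [521.3 -40.6 134.2] t 13.5
```

>>> send_rows(
  steps=[
    [[0, 0, 0, 0], [0, 0, 0, 0], [0, 0, 0, 0], [0, 0, 0, 0], [0, 0, 0, 0], [0, 0, 0, 0], [0, 0, 0.4, 0], [0, 0, 0.8, 0]],
  ],
)

```text
t: 14.5
ee_pos: [521.3, -40.6, 133.4]
tcp_rot: [0.755, 0.656, -0.0, 0.0]
contact_force: [-0.8, 0.2, 0.3]
width: 23.1
grasp_force: 59.0
```

```bash
python3 -c "
from h import *
look('p6',3)"
```

```text
t 14.50 n 686 bearing 0.794 to slot 1.405
t 14.55 n 694 bearing 0.825 to slot 1.374
t 14.60 n 692 bearing 0.851 to slot 1.348
F [-0.87 -0.98  1.17] tcp [521.3 -40.6 133.4] t 14.65
```

>>> send_rows(
  steps=[
    [[0, 0, 0, 0], [0, 0, 0, 0], [0, 0, 0, 0], [0, 0, 0, 0], [0, 0, 0, 0], [0, 0, 0, 0], [0, 0, 0, 0], [0, 0, 0, 0]],
  ],
)

```text
t: 15.65
ee_pos: [521.3, -40.6, 133.4]
tcp_rot: [0.755, 0.656, -0.0, 0.0]
contact_force: [-0.6, -1.7, 0.6]
width: 23.1
grasp_force: 59.0
```

```bash
python3 -c "
from h import *
look('p7',3)"
```

```text
t 15.65 n 718 bearing 1.284 to slot 0.915
t 15.70 n 717 bearing 1.304 to slot 0.895
t 15.75 n 721 bearing 1.323 to slot 0.876
F [-1.48 -0.35  0.69] tcp [521.3 -40.6 133.4] t 15.8
```

>>> send_rows(
  steps=[
    [[0, 0, 0, 0], [0, 0, 0, 0], [0, 0, 0, 0], [0, 0, 0, 0], [0, 0, 0, 0], [0, 0, 0, 0], [0, 0, 0, 0], [0, 0, 0, 0]],
  ],
)

```text
t: 16.8
ee_pos: [521.3, -40.6, 133.4]
tcp_rot: [0.755, 0.656, -0.0, 0.0]
contact_force: [-0.0, -1.0, 0.6]
width: 23.3
grasp_force: 59.0
```

>>> send_rows(
  steps=[
    [[0, 0, 0, 0], [0, 0, 0, 0], [0, 0, 0, 0]],
  ],
)

```text
t: 17.18
ee_pos: [521.3, -40.6, 133.4]
tcp_rot: [0.755, 0.656, -0.0, 0.0]
contact_force: [-1.3, -1.1, 0.1]
width: 23.3
grasp_force: 59.0
```

```bash
python3 -c "
from h import *
look('p8',3)"
```

```text
t 17.18 n 685 bearing 1.876 to slot 0.323
t 17.23 n 688 bearing 1.894 to slot 0.305
t 17.27 n 690 bearing 1.913 to slot 0.286
F [-1.23 -0.76  1.7 ] tcp [521.3 -40.6 133.4] t 17.325
```

>>> send_rows(
  steps=[
    [[0, 0, 0, 0], [0, 0, 0, 0], [0, 0, 0, 0], [0, 0, 0, 0], [0, 0, 0, 0], [0, 0, 3, 0], [0, 0, 6, 0], [0, 0, 9, 0]],
  ],
)

```text
t: 18.32
ee_pos: [521.5, -40.4, 124.4]
tcp_rot: [0.755, 0.656, 0.0, 0.0]
contact_force: [-1.6, 1.3, 4.4]
width: 23.1
grasp_force: 59.8
```

```bash
python3 -c "
from h import *
look('p9',2)"
```

```text
t 18.32 n 216 bearing 2.247 to slot 6.235
t 18.38 n 215 bearing 2.246 to slot 6.236
F [-2.94 -0.09  2.94] tcp [521.3 -40.5 124.2] t 18.425
```

View pics/p9_1.png

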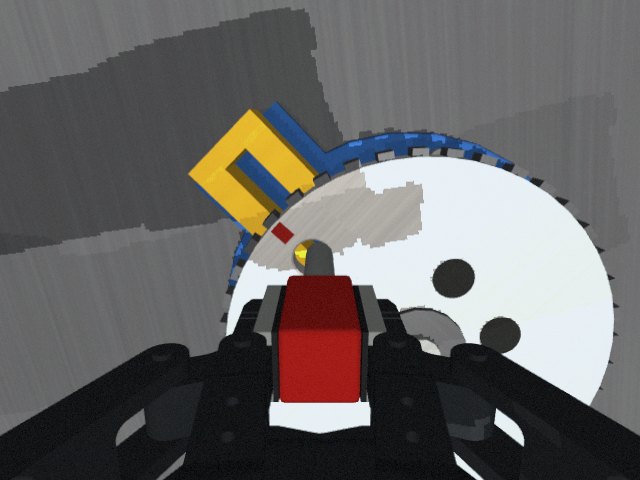

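The pin overlaps the right part of the hole, whose visible edge is near (296,252). The outer dash is at (283,233). I'll check from depth whether the disc has sunk (tip on the rim) or risen (tip in the hole).

```bash
python3 - <<'E'
from h import *
import pickle
c=ctrl.get_calibration("wrist");p,d=ctrl.camera("wrist");pickle.dump((p,d,c),open("dw10.pkl","wb"))
for b in((270,370,230,320),(430,600,300,420),(250,290,260,290),(340,400,200,240)):
    u,v=np.meshgrid(np.arange(b[0],b[1]),np.arange(b[2],b[3]));u=u.ravel();v=v.ravel();hsv=cv2.cvtColor(p,cv2.COLOR_BGR2HSV)
    k=(hsv[v,u,1]<40)&(hsv[v,u,2]>120);P=pts(c,np.c_[u,v][k],d[v,u][k]);print(b,k.sum(),np.median(P,0).round(1))
s=ctrl.state();print(s["contact_force"],s["ee_pos"],s["wrist_torque"])
zf=54
print(onplane(c,[[294,254],[283,233],[319,243]],zf)-np.r_[AX,0])
E
```

```text
(270, 370, 230, 320) 3481 [530.6 -41.9  57.8]
(430, 600, 300, 420) 9649 [ 638.4 -102.9   58. ]
(250, 290, 260, 290) 1080 [494.  -48.7  57.8]
(340, 400, 200, 240) 2400 [549.6 -27.4  57.8]
[-2.11554841  0.64228004  3.42876742] [521.3405308  -40.46265024 124.43198821] [ 0.07264147  0.49918973 -0.00830965]
[[-58.9698795   63.1555671   54.        ]
 [-62.83923904  75.24059706  54.        ]
 [-45.14265436  67.2958233   54.        ]]
```

The face has sunk to z ≈ 57 and the hole centre has run 4–5 mm past the pin, so the taper is resting on the trailing rim. I'll shift the pin 4 mm in the running direction to let the hole clear.

>>> send_rows(
  steps=[
    [[-1.5, -1.5, 0, 0], [-2.9, -3.0, 0, 0], [-2.9, -3.0, 0, 0]],
  ],
)

```text
t: 18.85
ee_pos: [517.5, -43.3, 124.2]
tcp_rot: [0.755, 0.656, -0.0, -0.0]
contact_force: [-1.1, 0.5, -0.8]
width: 23.1
grasp_force: 59.3
```

```bash
python3 - <<'E'
from h import *
import pickle
look('p11',2)
c=ctrl.get_calibration("wrist");p,d=ctrl.camera("wrist")
u,v=np.meshgrid(np.arange(430,600),np.arange(300,400));u=u.ravel();v=v.ravel();hsv=cv2.cvtColor(p,cv2.COLOR_BGR2HSV)
k=(hsv[v,u,1]<40)&(hsv[v,u,2]>120);P=pts(c,np.c_[u,v][k],d[v,u][k]);print(np.median(P,0).round(1))
E
```

```text
t 18.85 n 246 bearing 2.326 to slot 6.157
t 18.90 n 247 bearing 2.323 to slot 6.160
F [-2.22 -0.12 -0.98] tcp [517.7 -43.1 124.3] t 18.95
[ 632.9 -101.7   64.9]
```

Captured: the disc is back up at 64 and standing still against the pin. I'll bring it back over the slot and start down.

>>> send_rows(
  steps=[
    [[1.3, 1.1, 0, 0], [2.6, 2.2, 2, 0], [3.9, 3.2, 5, 0], [3.9, 3.2, 9, 0], [3.9, 3.2, 13, 0], [3.9, 3.2, 13, 0]],
  ],
)

```text
t: 19.75
ee_pos: [521.4, -39.8, 111.0]
tcp_rot: [0.755, 0.656, -0.0, -0.0]
contact_force: [-1.8, 0.1, 0.2]
width: 23.4
grasp_force: 59.3
```

```bash
python3 - <<'E'
from h import *
look('p12',1)
go([521.4,-39.7,79],-0.141)
s=ctrl.state();print(s["wrist_torque"])
E
```

```text
t 19.75 n 277 bearing 2.256 to slot 6.226
F [-1.58  0.32  0.05] tcp [521.5 -39.7 111.2] t 19.8
tcp [521.5 -39.7 111.2] head_y -0.14 z [-0. -0. -1.] | shift [-0.  -0.1 32.2] turn 0.0009604104854021855 F [-1.58  0.32  0.05] t 19.8
[-0.12573015  0.42891498  0.04342151]
```

>>> send_rows(
  steps=[
    [[0, 0, 2, 0], [0, 0, 4, 0], [0, 0, 5.5, 0], [0, 0, 7, 0], [0, 0, 8.5, 0], [0, 0, 10, 0], [0, 0, 10, 0]],
  ],
)

```text
t: 20.68
ee_pos: [521.6, -39.7, 101.3]
tcp_rot: [0.755, 0.656, -0.0, -0.0]
contact_force: [-0.9, -0.8, -0.1]
width: 23.4
grasp_force: 59.4
```

>>> send_rows(
  steps=[
    [[0, 0, 3, 0], [0, 0, 6, 0], [0, 0, 9, 0], [0, 0, 12, 0], [0, 0, 15, 0], [0, 0, 17, 0], [0, 0, 19, 0], [0, 0, 19, 0]],
  ],
)

```text
t: 21.68
ee_pos: [521.5, -39.6, 82.3]
tcp_rot: [0.755, 0.656, -0.0, -0.0]
contact_force: [-1.8, -0.7, -0.2]
width: 23.4
grasp_force: 59.4
```

```bash
python3 - <<'E'
from h import *
go([521.4,-39.7,79.2],-0.141);s=ctrl.state();print(s["wrist_torque"],s["width"])
E
```

```text
tcp [521.5 -39.6  82.3] head_y -0.14 z [-0. -0. -1.] | shift [-0.1 -0.1  3.1] turn 0.0010038103884180138 F [-1.8  -0.75 -0.16] t 21.675
[-0.06740298  0.34807666  0.06419634] 23.43434589617549
```

Tip is at about z = 11. I'll push the last 3 mm slowly onto the floor.

>>> send_rows(
  steps=[
    [[0, 0, 1, 0], [0, 0, 2, 0], [0, 0, 3, 0], [0, 0, 3.5, 0], [0, 0, 3.5, 0]],
  ],
)

```text
t: 22.3
ee_pos: [521.7, -39.6, 79.2]
tcp_rot: [0.755, 0.656, -0.0, 0.0]
contact_force: [-2.8, 0.4, 4.9]
width: 23.5
grasp_force: 60.2
```

The floor is reached (about 6 N step). Releasing and lifting clear.

>>> send_rows(
  steps=[
    [[0, 0, 0, 0], [0, 0, 0, 0], [0, 0, 0, 0], [0, 0, 0, 0], [0, 0, 0, 0], [0, 0, 0, 0]],
  ],
  claw=0.7,
)

```text
t: 23.05
ee_pos: [521.7, -39.6, 78.9]
tcp_rot: [0.755, 0.656, 0.0, 0.0]
contact_force: [-0.0, 0.5, -0.1]
width: 60.0
grasp_force: 0.0
```

>>> send_rows(
  steps=[
    [[0, 0, -10, 0], [0, 0, -30, 0], [0, 0, -60, 0], [0, 0, -95, 0], [0, 0, -125, 0], [0, 0, -140, 0], [0, 0, -140, 0], [0, 0, -140, 0]],
  ],
)

```text
t: 24.05
ee_pos: [521.1, -39.7, 217.7]
tcp_rot: [0.755, 0.656, -0.001, -0.001]
contact_force: [-1.0, 0.3, -0.7]
width: 59.6
grasp_force: 0.0
```

```bash
python3 - <<'E'
from h import *
look('p13',3)
c=ctrl.get_calibration("wrist");p,d=ctrl.camera("wrist");H,S,V=cv2.split(cv2.cvtColor(p,cv2.COLOR_BGR2HSV))
v,u=np.where(((H<8)|(H>172))&(S>110)&(V>60));P=pts(c,np.c_[u,v],d[v,u]);t=(P[:,2]>108)&(P[:,2]<125)
z=np.median(P[t,2]);W=onplane(c,np.c_[u,v][t],z)[:,:2];print("head top z",z,cv2.minAreaRect(W.astype(np.float32)))
E
```

```text
t 24.05 n 356 bearing 2.287 to slot 6.195
t 24.10 n 352 bearing 2.287 to slot 6.196
t 24.15 n 351 bearing 2.288 to slot 6.194
F [ 0.72 -0.24  0.7 ] tcp [521.2 -39.6 217.9] t 24.2
head top z 115.27979537521384 ((514.5728149414062, -45.26757049560547), (25.057626724243164, 23.62619972229004), 82.02079010009766)
```

View pics/p13_2.png

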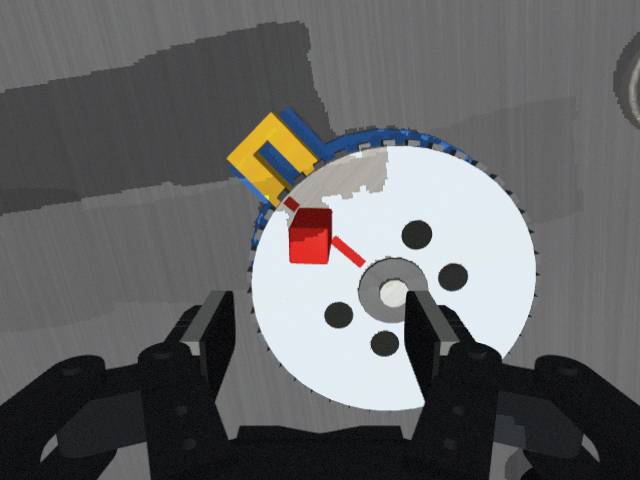

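The pin stands in the slot: head at (311,236), top at z ≈ 115 as expected for fully home, lean about 0.07 rad. The pulley is still and its hole is about 7 mm from the slot point. Handing in.

```bash
python3 -c "
from h import *
print(ctrl.close_job())"
```

```text
the job is handed in; nothing more can be done
None
```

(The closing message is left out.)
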